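# Clamp the wafer and raise the chuck on a probe station

## Robot

A 6-joint arm with a two-finger parallel gripper is mounted at the origin on the work surface. World frame = base frame: x ahead of the robot, y to its left, z up, the work surface at z = 0. Lengths are in m, angles in degrees, forces in N, time in s.
With the tool pointing down it reaches from about 0.3 to 0.75 m from the base axis. Payload 8.5 kg.
Tool frame: the origin (TCP) lies on the centre line of the jaws, within the pads' length; the fingertips stand 22 mm ahead of it and the grasp point (between the pads) lies 3 mm ahead of it (env.tip_reach is the distance from the TCP to the fingertips, in m); y points along the fingers, z is the direction in which the jaws open and shut, and the axes are right-handed (so a half turn about y gives the same grasp; the last joint's range is limited). The gripper opens to 85 mm and grips with 20 to 120 N. Pads are 22 mm wide; open, the fingers measure 114 mm over their backs; the gripper's body (76 mm by 85 mm) begins 54 mm behind the grasp point. The pads swing forward as they close: fully open they stand 13 mm farther back than shut.
Start: joints at [-85.674, 21.807, 74.336, -0, 83.858, -12.336], TCP at [0.158, -0.527, 0.253] pointing down, gripper open.
Joint ranges: [-178.18, 178.18], [-50.72, 133.34], [12.68, 142.11], [-81.47, 261.47], [9.98, 163.14], [-165.26, 165.26]. Speed limits (degrees/s): [136.94, 136.94, 180, 180, 180, 180].

## Interface

Orientations are given as a 3x3 rotation matrix whose columns are the frame's x, y, z axes.
In Python, from rig import env, get_image gives the robot as it stands. The module is installed in compiled form; this text tells all that it offers.
- The arm moves only by the tool carry_out, never from a script. Its argument "targets" is a list that holds one entry, the list of rows, each a list of 7 numbers: the closure, from 0 (fully open) to 1 (shut), then the shift along the world's x, y, z in mm, then the turn, a rotation vector about the world's x, y, z in degrees. In form: [[[claw, dx, dy, dz, ax, ay, az], ...]]. A call has 1 to 20 rows; each row is the pose to reach, as a shift and turn from the pose commanded when the call began; what a row does not reach only later rows make up. A row lasts 1/12 s, in which the tool goes at most 41.7 mm and 7.16 degrees, less where a joint would pass 70% of its speed; a pose out of reach is approached as far as the arm can. A call with a gripper value outside its range is refused whole. The fingers move at their own pace and stop on an object; "squeeze" is the grip in N (left out, the last holds). Time passes only in rows, so rows that repeat a pose let the fingers close. It gives the time, the measured TCP pose, the force and the opening at its end, in the units of the state.
- env.observe(): the state, without advancing time (a new reading comes with each control period).
- get_image(name): name is "scene" or "top" or "wrist"; returns a dict with "img" (480x640x3 uint8, red, green, blue), "fx", "fy", "cx", "cy" (pixels), "k1" (the pictures are not rectified: a ray, as slopes to the right and down, at radius r is drawn at 1 + k1 r^2 times it, then the intrinsics apply), "rvec" (rotation vector, rad) and "tvec" (3), from world to camera coordinates, as OpenCV has them. Camera axes: x right, y down, z forward; pixel columns grow to the right and rows downward; lengths in m; the calibration is good to about 2 mm. A picture is of the moment at which its call begins. There is no depth.
- env.close_job(): hands the job in, once; it reports no verdict.
The state is a dict: "time_s": time; "q": joint angles; "qvel": joint speeds; "joint_efforts": joint torques, N m; "position": TCP position; "tool_rot": TCP orientation; "ft_force": force on the tool from outside, world axes, zero at the start; "wrist_torque": the same for the moment, N m; "grip_width": finger opening in m.
Only numpy, scipy, OpenCV 4.12 (cv2) and the standard library are available. Lean on these libraries where they do the work, as an engineer would, in place of code of your own. Each camera call takes 0.05 s, during which the arm holds its last target.

## Task

Get the probe station ready using only the fingertips: first push down the raised wing of the vacuum rocker until it is fully tipped over, then push the plain steel plunger fully home, then press the long bar key on the hand pendant all the way down and finish with the fingers still holding it down. Do not press the square key or the mushroom stop button, and leave the pendant and everything else lying where it is; nothing is to be picked up.

Things in the scene. Friction and masses are not known exactly. Their poses are not given: they have to be found in the camera images.
- tray: Fixed aluminium tray, 180 x 360 x 12 mm, on the table; origin under its centre, x = depth (away from the robot), y = length, z up. Along its near edge, centred at x = -40 mm, four fixed grey modules in any order (80 x 72 mm, tops 42 mm above the table, 85 mm apart), each with one control in its middle: rocker, plunger, square key, mushroom button.
- rocker_raised (a point): Black two-winged vacuum rocker; each wing 32 mm (tray x) by 36 mm (y), in a shallow V over a pivot along the tray's y, 54 mm above the table. Point on top of the far (+x) wing, 22 mm from the pivot, moving with it. That wing starts raised about 0.4 rad; about 4 N down here tips it level (point then 58 mm above the table, 3.5 mm further along tray +x). It stays where it is left.
- rocker (a joint): Angle of the rocker, rad: 0 = off, far wing up, near wing level (starts 0 to 0.06); 0.4 = fully tipped on, far wing level, near wing up. Two fixed steel cheeks stand beside it, 4 mm thick, 40 mm apart, tops 52 mm above the table.
- plunger_top (a point): Centre of the flat top of the plunger: an upright plain steel cylinder, 24 mm across and 18 mm high, standing clear above a thin collar on its module; its top is at most 72 mm above the table. Slides straight down under about 4 N and stays where it is left (no spring).
- plunger (a joint): How far the plunger is pushed in, m: 0 = out (starts 0 to 0.0015), 0.008 = fully home.
- square_top (a point): Centre of the top of the square black key (30 x 30 mm, 12 high, top 61 mm above the table). Not part of the job: leave it alone.
- square (a joint): How far the square key is pressed, m: 0 = up, 0.006 = fully down; springs back.
- mushroom_top (a point): Centre of the top of the black mushroom-headed stop button (head 40 mm across, top 71 mm above the table). Not part of the job: leave it alone.
- mushroom (a joint): How far the mushroom button is pressed, m: 0 = up, 0.006 = fully down; springs back.
- pendant: Loose grey hand pendant, 130 (x) x 62 (y) x 32 mm high, 0.4 to 0.7 kg, lying flat on the table to the right of the tray; origin under its centre, x along its length, z up. It carries the bar key on top.
- bar_top (a point): Centre of the top of the white bar key on the pendant, 66 mm (along the pendant's x) by 22 mm (y), 12 mm towards the pendant's +x from its middle, top 49 mm above the table when up. Spring key: 2 N starts it, 6 N holds it fully down, travel 6 mm; springs back when released.
- bar (a joint): How far the bar key is pressed, m: 0 = up, 0.006 = fully down.
- eyepiece: Bystander: loose black eyepiece standing on the tray behind the modules, 34 mm across, 46 high; origin at the centre of its foot.
- jar: Bystander: loose small clear jar on the tray behind the modules, 36 mm across, 40 high; origin under its centre.
- objective: Bystander: loose steel microscope objective standing on the table between tray and pendant, 28 mm across, 43 high; origin at the centre of its foot.
- driver: Bystander: loose screwdriver, 150 mm long, lying on the table in front of the tray; origin under its middle.
- wafer_box: Bystander: loose flat white wafer box, 75 x 75 x 22 mm, beyond the pendant; origin under its centre.
- lens_cap: Bystander: loose black lens cap, 52 mm across, 12 high, on the robot's side of the pendant; origin under its centre.
Mind the look-alikes: they are no part of the job. What is shaped like the pendant but yellow is not meant.

How it is judged:
By the outcome, as a careful person would: the job done as asked, in the order asked, and still so for the second after the job is handed in, while the arm keeps its last pose, push and grip.
It also fails if it takes over 46 s, if anything falls off the work surface, if the arm or the gripper's body presses on something with over 40 N, if the wrist force passes 120 N, or if a joint passes its speed limit or range.

## Working session

There is one attempt and no reset: what is moved stays moved. The work goes in short steps, Python scripts to look and compute and a tool call to move; the robot and the scene stay as the last step left them, time stands still between calls to the robot, and variables do not carry over. Pictures are saved under pics/ and viewed, and the job is handed in when it is done.

Besides the shell and the picture viewer there is one more tool, called after ">>>" as name([rows], argument=value, ...), one row to a line, values as JSON. carry_out: Moves the arm, as the interface text tells. Its arguments: {"type":"object","properties":{"targets":{"type":"array"},"squeeze":{"type":"number"}},"required":["targets"]}

```bash
mkdir -p pics; cat > h.py <<'E'
import numpy as np, cv2
from rig import env, get_image
def K(d): return np.array([[d['fx'],0,d['cx']],[0,d['fy'],d['cy']],[0,0,1.]])
def dist(d): return np.array([d['k1'],0,0,0,0.])
def ray(d,px):
    n=cv2.undistortPoints(np.array([[px]],float),K(d),dist(d))[0,0]
    R=cv2.Rodrigues(np.array(d['rvec'],float))[0]; t=np.array(d['tvec'],float).ravel()
    return -R.T@t, R.T@np.array([n[0],n[1],1.])
def onz(d,px,z):
    c,v=ray(d,px); return c+v*(z-c[2])/v[2]
def proj(d,P):
    return cv2.projectPoints(np.array(P,float).reshape(-1,3),np.array(d['rvec'],float),np.array(d['tvec'],float),K(d),dist(d))[0].reshape(-1,2)
def save(d,n,crop=None,s=1):
    im=d['img'][:,:,::-1]
    if crop: x0,y0,x1,y1=crop; im=im[y0:y1,x0:x1]
    cv2.imwrite(n,cv2.resize(im,None,fx=s,fy=s,interpolation=cv2.INTER_CUBIC))
E
python3 - <<'E'
from h import *
import pickle
D={n:get_image(n) for n in("scene","top","wrist")}
pickle.dump(D,open('d0.pkl','wb'))
for n,d in D.items():
    save(d,f'pics/{n}0.png'); print(n,d['fx'],d['k1'],ray(d,(320,240)))
s=env.observe();print(s['time_s'],s['position'],s['tool_rot'],s['grip_width'],s['ft_force'],env.tip_reach)
E
```

```text
scene 439.00612976881825 0.019899411108558175 (array([1.24729423, 0.25547519, 0.56169551]), array([-0.74436513, -0.37240975, -0.55434615]))
top 518.210176542945 -0.02333766630819902 (array([ 0.47650542, -0.09689725,  1.10825508]), array([ 0.11700336,  0.02595452, -0.99283831]))
wrist 390.286304246469 -0.0813589613310274 (array([ 0.23477671, -0.50430277,  0.37420281]), array([-0.29540972, -0.09928626, -0.95030234]))
0.15 [ 0.15769136 -0.52672051  0.25285396] [[-9.58004973e-01 -5.38446612e-05  2.86751579e-01]
 [-2.86751469e-01  1.07634890e-03 -9.58004403e-01]
 [-2.57061324e-04 -9.99999419e-01 -1.04658764e-03]] 0.08513858686928158 [-0.10478437  0.32906884  0.36563662] 0.022
```

View pics/scene0.png

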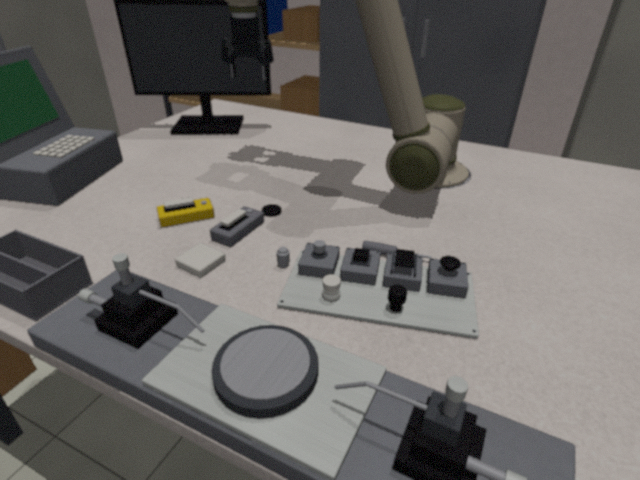

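View pics/top0.png

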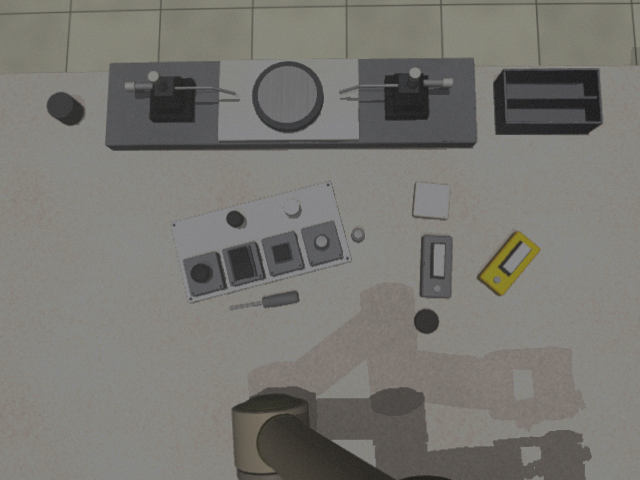

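View pics/wrist0.png

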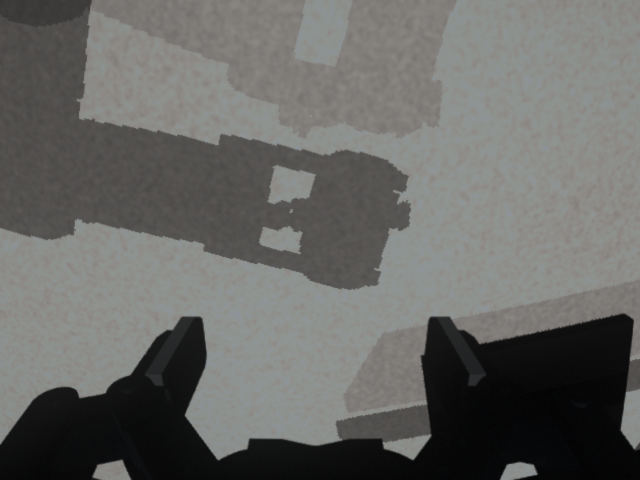

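The top view shows the mushroom at (202,273), the rocker at (243,263), the square key at (283,254) and the plunger at (321,242). The grey pendant is at (436,266). Its yellow look-alike at (510,262) is not meant. I'll check these in close crops.

```bash
python3 - <<'E'
from h import *
import pickle
D=pickle.load(open('d0.pkl','rb'))
save(D['top'],'pics/c1.png',(165,175,365,310),4)
save(D['top'],'pics/c2.png',(390,170,550,340),3.5)
save(D['scene'],'pics/c3.png',(150,190,490,340),2.3)
E
```

```text
(no output)
```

View pics/c1.png

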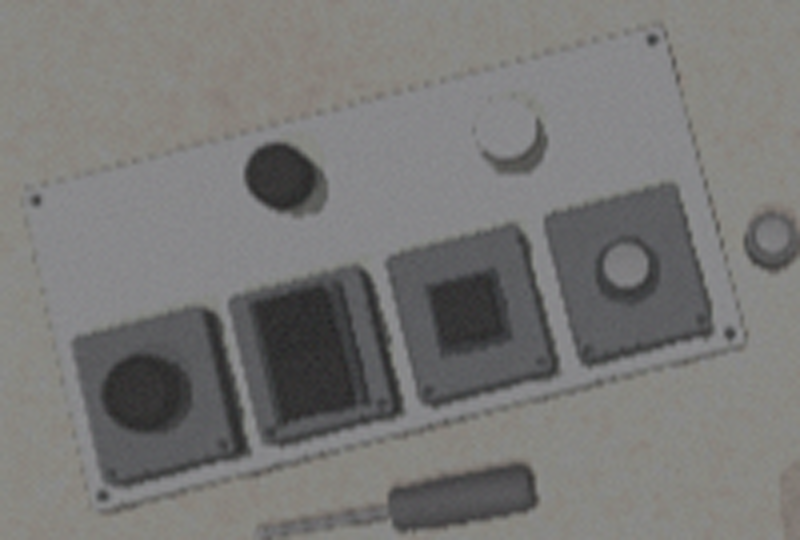

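View pics/c2.png

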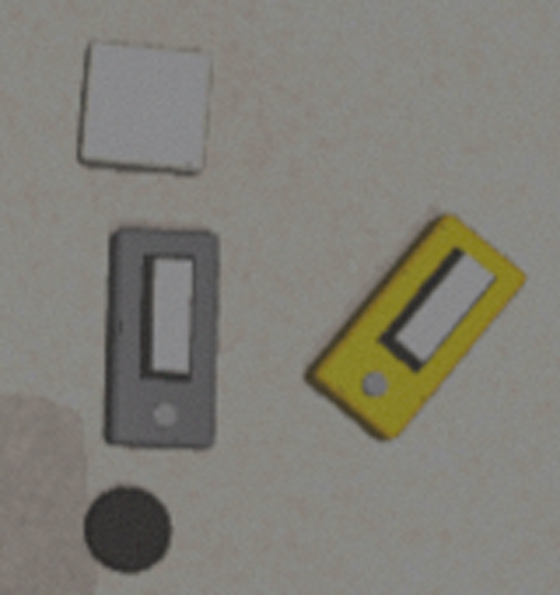

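View pics/c3.png

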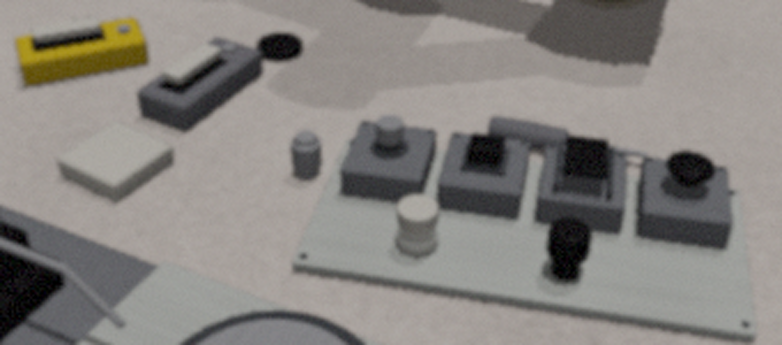

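```bash
python3 - <<'E'
from h import *
import pickle
D=pickle.load(open('d0.pkl','rb')); t=D['top']; s=D['scene']
def c(p): return (p[0]/4+165-.375,p[1]/4+175-.375)
C=[onz(t,c(p),.012)[:2] for p in[(25,187),(665,25),(748,340),(97,512)]]
C=np.array(C)*1000; print(C.round(1)); print([np.linalg.norm(C[i]-C[(i+1)%4]).round(1) for i in range(4)])
ey=(C[0]-C[1])+(C[3]-C[2]); ey/=np.linalg.norm(ey); ex=np.array([ey[1],-ey[0]])
o=C.mean(0); print('tray',o,'ex',ex,'ang',np.degrees(np.arctan2(ex[1],ex[0])))
for i,n in enumerate(['plunger','square','rocker','mush']):
    y=[-127.5,-42.5,42.5,127.5][i]; p=o-40*ex+y*ey; print(n,p.round(1))
    z=[.07,.061,.054,.071][i]
    P=np.r_[p/1000,z]; print('  top px',proj(t,P),'scene px',proj(s,P))
r=o-40*ex+42.5*ey
print('rocker raised pt', r+ex*18.5)
# masks
for nm,(x0,y0,x1,y1),lo,z in [('plunger',(308,230,336,256),150,.071),('bar',(428,240,450,280),150,.049)]:
    g=cv2.cvtColor(t['img'],cv2.COLOR_RGB2GRAY)[y0:y1,x0:x1]
    th,m=cv2.threshold(g,0,255,cv2.THRESH_OTSU)
    n,l,st,ce=cv2.connectedComponentsWithStats(m)
    for i in range(1,n):
        if st[i,4]>20: 
            px=ce[i]+[x0,y0]; print(nm,th,st[i],px,onz(t,px,z)*1000)
            cn=cv2.findContours((l==i).astype(np.uint8),0,1)[0][0]; print(cv2.minAreaRect(cn))
for p in [(110,230),(217,230),(215,447),(106,445)]:
    print('pend',onz(t,(p[0]/3.5+390-.36,p[1]/3.5+170-.36),.032)*1000)
E
```

```text
[[ 646.7  254.8]
 [ 734.1  -91.5]
 [ 563.8 -135.3]
 [ 472.1  210.1]]
[np.float64(357.2), np.float64(175.9), np.float64(357.3), np.float64(180.2)]
tray [604.19773156  59.52749925] ex [0.96810179 0.25055723] ang 14.510488777088332
plunger [597.4 -73.9]
  top px [[322.06626932 240.70682511]] scene px [[318.06809854 242.66203508]]
square [576.1   8.4]
  top px [[281.73310699 251.66115521]] scene px [[359.95944988 251.8580566 ]]
rocker [554.8  90.6]
  top px [[241.9701413  262.34188249]] scene px [[402.97628473 260.45360631]]
mush [533.5 172.9]
  top px [[199.84902549 272.21483605]] scene px [[449.31657669 259.22289057]]
rocker raised pt [572.73486072  95.28484477]
plunger 104.0 [ 8  6 11 11 90] [321.05555556 240.97777778] [596.75605725 -71.91319479  71.        ]
((13.000000953674316, 11.000000953674316), (9.838699340820312, 9.838699340820312), 26.56505012512207)
bar 106.0 [  6   4  11  32 328] [438.67682927 259.28963415] [ 561.46307458 -311.06779725   49.        ]
((11.0, 19.5), (31.0, 10.0), 90.0)
pend [ 612.80329212 -279.22871445   32.        ]
pend [ 612.7086069  -342.51573626   32.        ]
pend [ 484.50115594 -337.98926535   32.        ]
pend [ 485.58343663 -274.37903674   32.        ]
```

>>> carry_out([
  [[1,35,52,0,0,0,0],[1,70,104,0,0,0,0],[1,93,138,0,0,0,0],[1,116,173,0,0,0,0],[1,139,208,0,0,0,0],[1,162,242,0,0,0,0],[1,185,277,0,0,0,0],[1,208,311,0,0,0,0],[1,232,346,0,0,0,0],[1,255,381,0,0,0,0],[1,278,415,0,0,0,0],[1,301,450,0,0,0,0],[1,324,485,0,0,0,0],[1,348,519,0,0,0,0],[1,371,554,0,0,0,0],[1,394,589,-20,0,0,0],[1,417,623,-50,0,0,0],[1,417,623,-80,0,0,-2],[1,417,623,-100,0,0,-2],[1,417,623,-100,0,0,-2]],
])

```text
time_s: 1.82
position: [0.5729, 0.0987, 0.1466]
tool_rot: [[-0.967, -0.011, 0.256], [-0.256, 0.001, -0.967], [0.01, -1.0, -0.004]]
ft_force: [-1.8, -0.0, -1.5]
grip_width: 0.0003
```

```bash
python3 - <<'E'
from h import *
import pickle
D={n:get_image(n) for n in("scene","wrist","top")}
pickle.dump(D,open('d1.pkl','wb'))
s=env.observe();print(s['time_s'],s['position'],s['tool_rot'].__array__().round(3) if hasattr(s['tool_rot'],'__array__') else s['tool_rot'],s['grip_width'],s['ft_force'])
save(D['wrist'],'pics/w1.png'); save(D['scene'],'pics/s1.png',(250,150,490,340),3.1)
p=np.array(s['position']); w=D['wrist']
print('tip',proj(w,p-[0,0,.022]),'rockpt',proj(w,[.5727,.0953,.0655]),'pivot',proj(w,[.5548,.0906,.054]))
E
```

```text
1.9667 [0.57476639 0.09561312 0.15417194] [[-0.967  0.     0.253]
 [-0.253 -0.    -0.967]
 [-0.    -1.     0.   ]] 0.00038388400421928294 [0.42367756 0.19314695 0.64309075]
tip [[319.32210183 319.77842361]] rockpt [[318.09376449 262.64906481]] pivot [[317.90931088 283.82252171]]
```

View pics/w1.png

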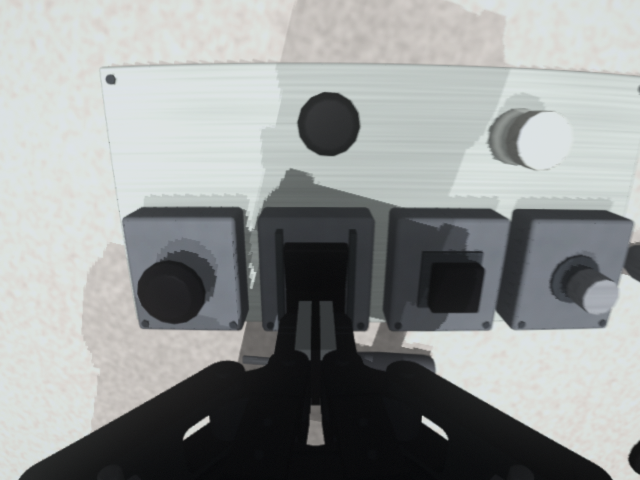

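View pics/s1.png

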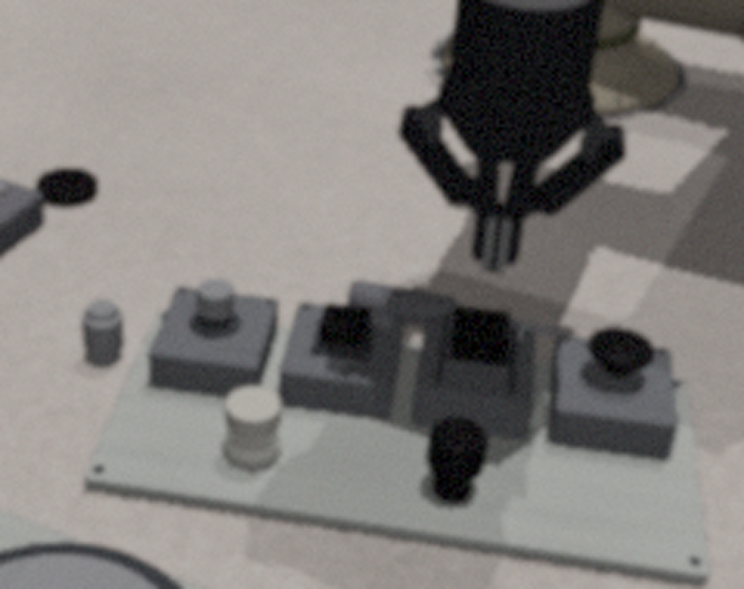

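The wrist view shows the rocker between its cheeks at (317,270), with the wing's far edge at row 243. The plunger is at (595,290).

```bash
python3 - <<'E'
from h import *
import pickle
D=pickle.load(open('d1.pkl','rb'));w=D['wrist']
ex=np.array([.968,.2506]);ey=np.array([-.2506,.968]);o=np.array([604.2,59.5])
for n,p,z in[('edgeL',(285,243),.067),('edgeR',(349,243),.067),('cheekL',(279,230),.052),('cheekR',(355,230),.052),('modTL',(262,208),.042),('modTR',(372,208),.042),('plungertop',(598,297),.071),('pmodTL',(517,212),.042),('pmodTR',(627,212),.042)]:
    P=onz(w,p,z)*1000; q=P[:2]-o; print(n,P.round(1),'tray',(q@ex).round(1),(q@ey).round(1))
E
```

```text
edgeL [579.9 116.1  67. ] tray -9.4 60.9
edgeR [588.9  82.   67. ] tray -9.2 25.6
cheekL [581.5 121.2  52. ] tray -6.5 65.5
cheekR [592.8  78.3  52. ] tray -6.3 21.0
modTL [589.1 134.5  42. ] tray 4.2 76.4
modTR [606.   70.5  42. ] tray 4.5 10.2
plungertop [595.7 -71.2  71. ] tray -41.0 -124.4
pmodTL [627.  -16.9  42. ] tray 2.9 -79.7
pmodTR [646.8 -88.8  42. ] tray 4.1 -154.2
```

>>> carry_out([
  [[1,0,0,-20,0,0,0],[1,0,0,-40,0,0,0],[1,0,0,-55,0,0,0],[1,0,0,-60,0,0,0],[1,0,0,-63,0,0,0],[1,0,0,-66,0,0,0],[1,0,0,-68,0,0,0],[1,0,0,-70,0,0,0],[1,0,0,-71,0,0,0],[1,0,0,-72,0,0,0],[1,0,0,-72,0,0,0],[1,0,0,-72,0,0,0]],
])

```text
time_s: 2.97
position: [0.5749, 0.0961, 0.0815]
tool_rot: [[-0.967, 0.001, 0.253], [-0.253, -0.0, -0.967], [-0.0, -1.0, 0.0]]
ft_force: [2.5, -0.8, 2.7]
grip_width: 0.0
```

>>> carry_out([
  [[1,0,0,-1,0,0,0],[1,0,0,-1.5,0,0,0],[1,0,0,-2,0,0,0],[1,0,0,-2,0,0,0],[1,0,0,-2,0,0,0]],
])

```text
time_s: 3.38
position: [0.5749, 0.0961, 0.0799]
tool_rot: [[-0.967, 0.001, 0.253], [-0.253, -0.0, -0.967], [-0.001, -1.0, 0.0]]
ft_force: [0.2, 1.3, 8.5]
grip_width: -0.0
```

>>> carry_out([
  [[1,0,0,-0.5,0,0,0],[1,0,0,-1,0,0,0],[1,0,0,-1,0,0,0],[1,0,0,-1,0,0,0]],
])

```text
time_s: 3.72
position: [0.575, 0.0962, 0.0798]
tool_rot: [[-0.967, 0.002, 0.253], [-0.253, -0.0, -0.967], [-0.002, -1.0, 0.001]]
ft_force: [-1.4, 0.2, 16.0]
grip_width: 0.0001
```

>>> carry_out([
  [[1,0,0,15,0,0,0],[1,0,0,40,0,0,0],[1,0,0,70,0,0,0],[1,0,0,70,0,0,0]],
])

```text
time_s: 4.05
position: [0.5759, 0.0962, 0.1529]
tool_rot: [[-0.967, 0.006, 0.253], [-0.253, -0.0, -0.967], [-0.006, -1.0, 0.002]]
ft_force: [0.5, 1.1, -0.2]
grip_width: -0.0001
```

```bash
python3 - <<'E'
from h import *
import pickle
D={n:get_image(n) for n in("scene","wrist")}
pickle.dump(D,open('d2.pkl','wb'))
s=env.observe();print(s['time_s'],s['position'],s['ft_force'])
save(D['wrist'],'pics/w2.png'); save(D['scene'],'pics/s2.png',(330,200,490,320),4.5)
E
```

```text
4.15 [0.57430527 0.09619026 0.14850025] [-1.24767084  0.64641412 -0.4870682 ]
```

View pics/w2.png

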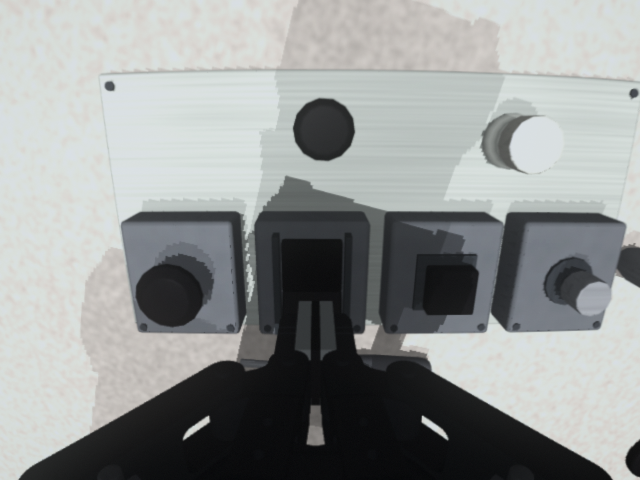

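View pics/s2.png

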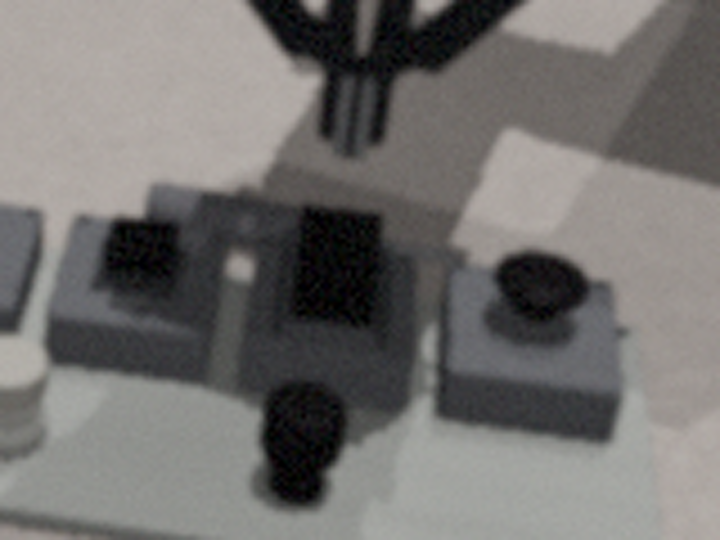

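The rocker wing now looks level. It stopped hard at tip height 57.8 mm with 16 N, against an expected 58 mm. Next is the plunger.

>>> carry_out([
  [[1,4,-34,0,0,0,0],[1,9,-70,0,0,0,0],[1,13,-105,0,0,0,0],[1,18,-140,0,0,0,0],[1,22,-168,0,0,0,0],[1,22,-168,0,0,0,0],[1,22,-168,-20,0,0,0],[1,22,-168,-35,0,0,0],[1,22,-168,-35,0,0,0],[1,22,-168,-35,0,0,0]],
])

```text
time_s: 4.98
position: [0.5958, -0.0712, 0.1119]
tool_rot: [[-0.967, -0.004, 0.253], [-0.253, 0.001, -0.967], [0.003, -1.0, -0.002]]
ft_force: [0.4, 0.0, 0.4]
grip_width: 0.0003
```

```bash
python3 - <<'E'
from h import *
D={n:get_image(n) for n in("scene","wrist")}
s=env.observe();print(s['time_s'],s['position'],s['ft_force'])
save(D['wrist'],'pics/w3.png'); save(D['scene'],'pics/s3.png',(250,190,410,310),4.5)
p=np.array(s['position']);print(proj(D['scene'],p-[0,0,.022]),proj(D['scene'],[.597,-.072,.071]))
E
```

```text
5.0833 [ 0.59678848 -0.07151181  0.11364512] [-0.14372216  0.51678645  0.06844302]
[[319.3643305  233.73047573]] [[319.02466321 242.39293168]]
```

View pics/w3.png

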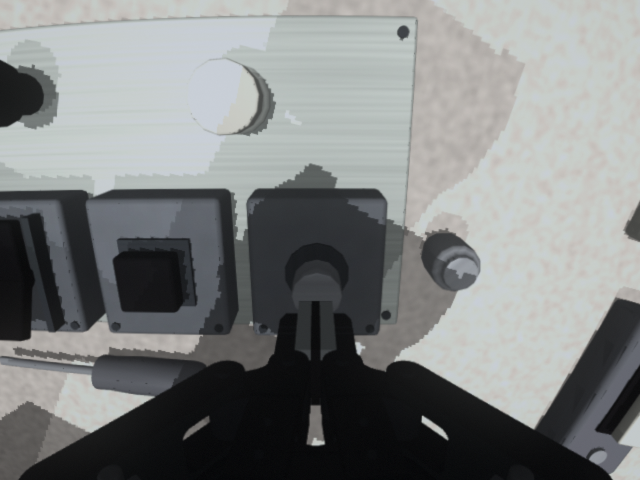

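View pics/s3.png

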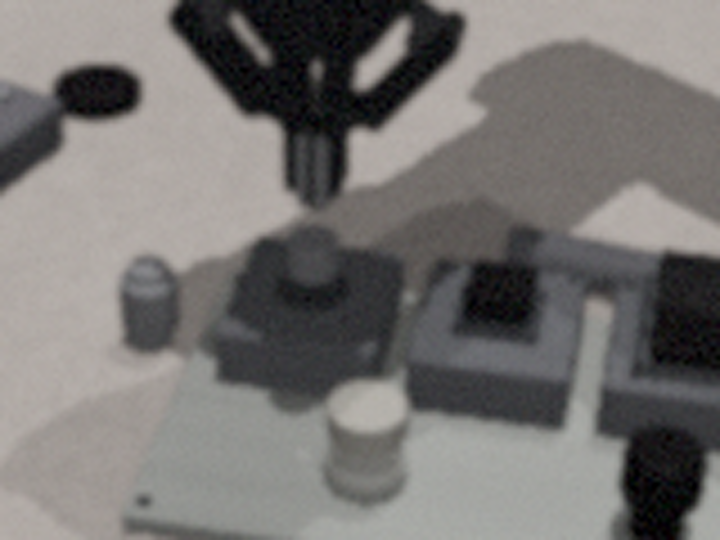

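The tip stands centred over the plunger (wrist 318,285). Pressing now.

>>> carry_out([
  [[1,0,0,-12,0,0,0],[1,0,0,-18,0,0,0],[1,0,0,-20,0,0,0],[1,0,0,-22,0,0,0],[1,0,0,-23,0,0,0],[1,0,0,-24,0,0,0],[1,0,0,-24,0,0,0]],
])

```text
time_s: 5.67
position: [0.5967, -0.0718, 0.0897]
tool_rot: [[-0.967, 0.0, 0.253], [-0.253, 0.0, -0.967], [-0.0, -1.0, -0.0]]
ft_force: [-1.0, -0.3, 1.3]
grip_width: -0.0001
```

>>> carry_out([
  [[1,0,0,-1,0,0,0],[1,0,0,-2,0,0,0],[1,0,0,-3,0,0,0],[1,0,0,-3,0,0,0]],
])

```text
time_s: 6.0
position: [0.5968, -0.0719, 0.0862]
tool_rot: [[-0.967, 0.0, 0.253], [-0.253, 0.0, -0.967], [-0.0, -1.0, 0.0]]
ft_force: [-0.3, 1.1, 0.8]
grip_width: -0.0002
```

>>> carry_out([
  [[1,0,0,-1,0,0,0],[1,0,0,-2,0,0,0],[1,0,0,-2,0,0,0]],
])

```text
time_s: 6.25
position: [0.5969, -0.0719, 0.0859]
tool_rot: [[-0.967, 0.001, 0.253], [-0.253, -0.001, -0.967], [-0.001, -1.0, 0.001]]
ft_force: [-5.4, 3.4, 15.7]
grip_width: -0.0002
```

>>> carry_out([
  [[1,0,0,-1,0,0,0],[1,0,0,-2,0,0,0],[1,0,0,-2,0,0,0]],
])

```text
time_s: 6.5
position: [0.597, -0.0719, 0.0858]
tool_rot: [[-0.967, 0.003, 0.253], [-0.253, -0.001, -0.967], [-0.002, -1.0, 0.002]]
ft_force: [-10.3, 2.4, 30.0]
grip_width: -0.0
```

>>> carry_out([
  [[1,0,0,10,0,0,0],[1,0,0,35,0,0,0],[1,0,0,68,0,0,0],[1,0,0,68,0,0,0],[1,0,0,68,0,0,0]],
])

```text
time_s: 6.92
position: [0.5975, -0.0723, 0.1518]
tool_rot: [[-0.967, 0.004, 0.253], [-0.253, -0.001, -0.967], [-0.003, -1.0, 0.002]]
ft_force: [-0.0, 1.0, -0.9]
grip_width: -0.0001
```

```bash
python3 - <<'E'
from h import *
D={n:get_image(n) for n in("scene","wrist")}
s=env.observe();print(s['time_s'],s['position'],s['ft_force'])
save(D['wrist'],'pics/w4.png'); save(D['scene'],'pics/s4.png',(250,190,410,310),4.5)
E
```

```text
7.0167 [ 0.59642993 -0.07196167  0.1494441 ] [-1.02298871 -0.48878465 -0.63463285]
```

View pics/s4.png

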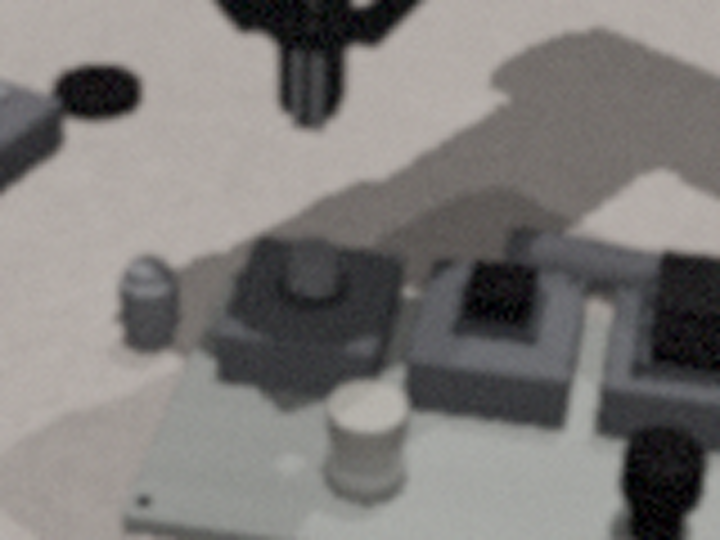

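View pics/w4.png

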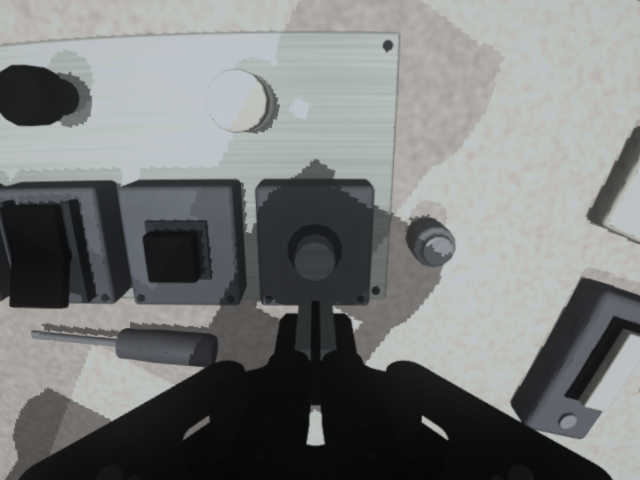

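The plunger sits visibly lower: its top edge moved from crop row 226 to 240, about 3 px or 8 mm. The rocker stays tipped. Next is the pendant.

>>> carry_out([
  [[1,-5,-34,0,0,0,-3],[1,-10,-68,0,0,0,-6],[1,-15,-102,0,0,0,-9],[1,-20,-136,0,0,0,-12],[1,-26,-170,0,0,0,-15],[1,-31,-204,0,0,0,-16.5],[1,-36,-238,0,0,0,-16.5],[1,-36,-238,-20,0,0,-16.5],[1,-36,-238,-45,0,0,-16.5],[1,-36,-238,-55,0,0,-16.5],[1,-36,-238,-55,0,0,-16.5],[1,-36,-238,-55,0,0,-16.5]],
])

```text
time_s: 8.02
position: [0.5607, -0.3096, 0.0949]
tool_rot: [[-0.999, -0.001, -0.032], [0.032, 0.001, -0.999], [0.001, -1.0, -0.001]]
ft_force: [0.2, -0.2, 0.1]
grip_width: 0.0001
```

```bash
python3 - <<'E'
from h import *
D={n:get_image(n) for n in("scene","wrist")}
s=env.observe();print(s['time_s'],s['position'],s['ft_force'],np.array(s['tool_rot']).round(3))
w=D['wrist'];save(w,'pics/w5.png'); save(D['scene'],'pics/s5.png',(160,150,320,270),4.5)
p=np.array(s['position']);print(proj(D['scene'],[p-[0,0,.022],[.561,-.310,.049]]),proj(w,[[.561,-.310,.049],[.561+.033,-.311,.049]]))
E
```

```text
8.1167 [ 0.5613119  -0.3098532   0.09646895] [-0.19646811 -0.70442496 -0.19052325] [[-1.     0.001 -0.031]
 [ 0.031 -0.001 -1.   ]
 [-0.001 -1.     0.001]]
[[232.29744274 206.0306661 ]
 [233.4602513  215.68918283]] [[313.93165366 290.84923828]
 [313.7431175  223.90381324]]
```

View pics/s5.png

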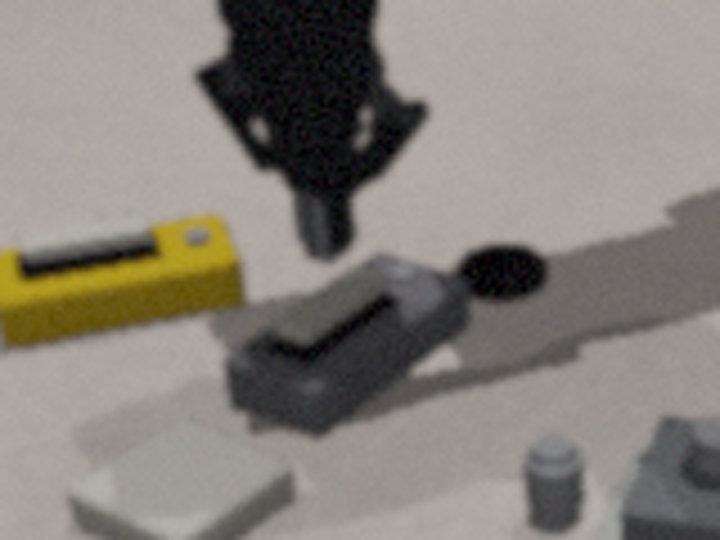

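View pics/w5.png

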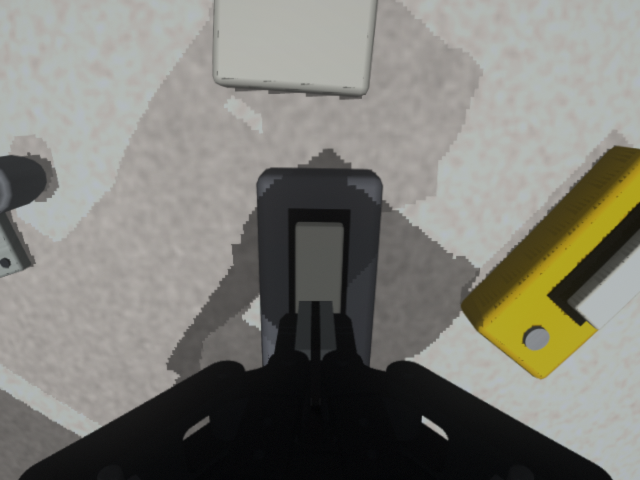

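The grey pendant's bar is under the tip. Its far end is at (319,222) against a predicted (314,224), so I shift 2 mm towards -y and press.

>>> carry_out([
  [[1,0,-2,-10,0,0,0],[1,0,-2,-18,0,0,0],[1,0,-2,-22,0,0,0],[1,0,-2,-24,0,0,0],[1,0,-2,-26,0,0,0],[1,0,-2,-28,0,0,0],[1,0,-2,-29,0,0,0],[1,0,-2,-29,0,0,0]],
])

```text
time_s: 8.78
position: [0.5606, -0.3117, 0.0665]
tool_rot: [[-0.999, -0.0, -0.032], [0.032, 0.0, -0.999], [0.0, -1.0, -0.0]]
ft_force: [-2.1, 1.9, 4.8]
grip_width: 0.0
```

>>> carry_out([
  [[1,0,0,-1,0,0,0],[1,0,0,-2,0,0,0],[1,0,0,-2,0,0,0],[1,0,0,-2,0,0,0]],
])

```text
time_s: 9.12
position: [0.5606, -0.3118, 0.065]
tool_rot: [[-0.999, 0.0, -0.032], [0.032, -0.0, -0.999], [-0.0, -1.0, 0.0]]
ft_force: [-3.7, 2.6, 7.5]
grip_width: 0.0003
```

>>> carry_out([
  [[1,0,0,-0.5,0,0,0],[1,0,0,-1,0,0,0],[1,0,0,-1,0,0,0],[1,0,0,-1,0,0,0],[1,0,0,-1,0,0,0],[1,0,0,-1,0,0,0]],
])

```text
time_s: 9.62
position: [0.5607, -0.3118, 0.065]
tool_rot: [[-0.999, 0.001, -0.032], [0.032, -0.001, -0.999], [-0.001, -1.0, 0.001]]
ft_force: [-6.0, 4.1, 13.2]
grip_width: -0.0002
```

```bash
python3 - <<'E'
from h import *
D={n:get_image(n) for n in("scene","wrist","top")}
s=env.observe();print(s['time_s'],s['position'],s['ft_force'])
save(D['wrist'],'pics/w6.png'); save(D['scene'],'pics/s6.png',(150,150,490,340),2.3);save(D['top'],'pics/t6.png',(165,170,365,310),4)
E
```

```text
9.7667 [ 0.56068979 -0.31183021  0.06497717] [-5.37006198  4.21979517 12.99109837]
```

View pics/s6.png

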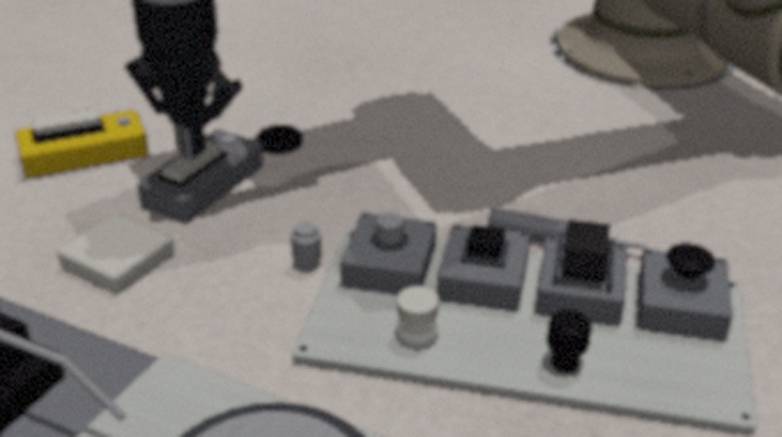

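View pics/w6.png

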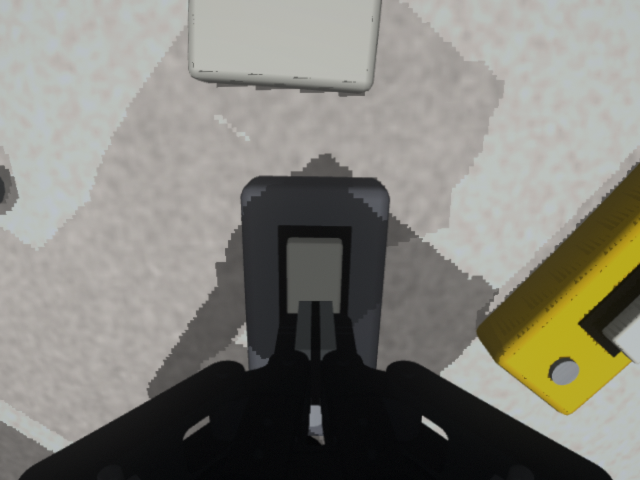

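View pics/t6.png

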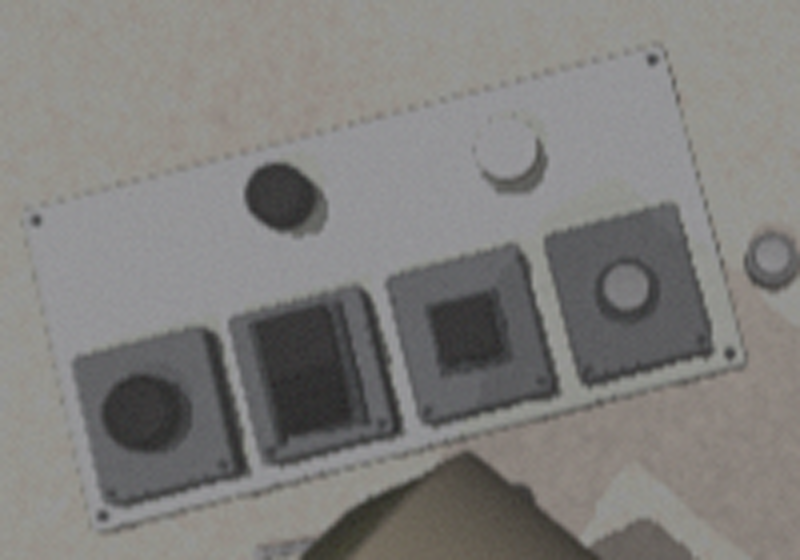

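```bash
python3 - <<'E'
from rig import env
print(env.close_job()); s=env.observe(); print(s['time_s'],s['position'],s['ft_force'])
E
```

```text
the job is handed in; nothing more can be done
None
the job is handed in; nothing more can be done
```

All three controls were operated in the order asked, using only the shut fingertips. I handed the job in at about 9.8 s with the fingers still holding the bar key down.

- **Rocker:** the raised wing was pushed until it stopped hard at a fingertip height of 57.8 mm under 16 N, against an expected 58 mm. The pictures show the far wing level, and it stayed that way.
- **Plunger:** it was pushed until it stopped hard at 63.9 mm under 30 N, which agrees with about 72 mm less 8 mm of travel. The scene view shows its top about 3 px (about 8 mm) lower. The upward force read only about 1 N just before the stop, less than the roughly 4 N stated.
- **Bar key:** it is held down at 43.0 mm, its full 6 mm of travel, with 13 N downward. The wrist force also showed about 7 N sideways during the hold, but the last pictures show no sign that the pendant moved.

The last pictures show the square key, the mushroom button and the loose objects in view where they were. The screwdriver was mostly hidden by the arm in the last top view. The measured positions agreed with each other to 2–3 mm: the bar key came out about 2.5 mm off in the wrist view, so I shifted 2 mm before pressing. After hand-in, no further state could be read, so the final second is unchecked.

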